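# Load the dividing head's leaning arbor

## Robot

A 6-joint arm with a two-finger parallel gripper is mounted at the origin on the work surface. World frame = base frame: x ahead of the robot, y to its left, z up, the work surface at z = 0. Lengths are in m, angles in degrees, forces in N, time in s.
With the tool pointing down it reaches from about 0.275 to 0.85 m from the base axis. Payload 19 kg.
Tool frame: the origin (TCP) lies where the fingers leave the gripper's body, on its centre line; the fingertips stand 73 mm ahead of it and the grasp point (between the pads) lies 54 mm ahead of it; z points along the fingers, y is the line along which they close (so a half turn about z gives the same grasp; the last joint's range is limited). The gripper opens to 85 mm and grips with 20 to 120 N. Pads are 22 mm wide; open, the fingers measure 114 mm over their backs; the gripper's body (76 mm by 85 mm) begins 54 mm behind the grasp point. The pads swing forward as they close: fully open they stand 13 mm farther back than shut.
Start: joints at [58.442, 8.623, 82.357, -0, 89.026, -7.678], TCP at [0.233, 0.526, 0.304] pointing down, gripper open.
Joint ranges: [-160.23, 160.23], [-39.13, 120.54], [6.94, 153.29], [-79.49, 259.48], [9.18, 160.14], [-161.06, 161.06]. Speed limits (degrees/s): [108.29, 108.29, 127.2, 172.46, 172.46, 172.46].

## Interface

Orientations are given as [roll, pitch, yaw] about the fixed x, y, z axes, in that order (R = Rz(yaw) Ry(pitch) Rx(roll)).
In Python, from station import arm gives the robot as it stands.
- The arm moves only by the shell command python3 -m pendant 'ROWS'. ROWS is JSON, one flat list of numbers, 5 for each row, row after row: the gripper's target within -1 to 1 (shut at 1, half-way at 0, fully open at -1), then the shift along the tool's x, y, z in m, then the turn about the tool's z in degrees. In form: [jaw, x, y, z, yaw, jaw, x, y, z, yaw, ...]. A call has 1 to 20 rows; each row shifts and turns the commanded pose from where the row before left it, along the tool's axes as they then stand; what a row does not reach is not made up. A row lasts 1/8 s, in which the tool goes at most 62.5 mm and 10.7 degrees, less where a joint would pass 70% of its speed; a pose out of reach is approached as far as the arm can. A call is refused whole if a number of a shift passes 0.0625 or a number of a turn 10.7, either way. A call with a gripper value outside its range is refused whole. The fingers move at their own pace and stop on an object; the grip force is fixed at half the most. Time passes only in rows, so rows that do not move let the fingers close. It gives the time, the measured TCP pose, the force, the opening and the grip force at its end, in the units of the state.
- arm.get_obs(): the state, without advancing time (a new reading comes with each control period).
- arm.snapshot(name): name is "scene" or "top" or "wrist"; returns the picture (400x640x3 uint8, blue, green, red); there is no depth.
- arm.camera_model(name): a dict with "fov_y" (degrees; the focal length in pixels is half the picture's height over the tangent of half this angle, whatever the lens; pixels are square), "cx", "cy" (the principal point, pixels), "D" ([k1, k2, p1, p2, k3] as OpenCV has them; the pictures are not rectified), "R" (3x3) and "t" (3): a world point X has camera coordinates R X + t. Camera axes: x right, y down, z forward; pixel columns grow to the right and rows downward; lengths in m; the calibration is good to about 2 mm. A picture is of the moment at which its call begins: read the wrist's pose just before it. camera_model takes no time and is no camera call; for the wrist camera it gives the pose at the moment of the call.
- arm.finish_job(): hands the job in; it is judged then, once.
The state is a dict: "clock": time; "q": joint angles; "dq": joint speeds; "tau": joint torques, N m; "ee_pos": TCP position; "ee_rot": TCP orientation; "ft_force": force on the tool from outside, world axes, zero at the start; "torque": the same for the moment, N m; "grip_width": opening from 0.0 (shut) to 1.0 (fully open); "gripper_force": force on a finger pad.
Only numpy, scipy, OpenCV 4.12 (cv2) and the standard library are available. Lean on these libraries where they do the work, as an engineer would, in place of code of your own. Each camera call takes 0.05 s, during which the arm holds its last target. There are 200 camera calls.

## Task

Load the stub arbor of the dividing head for the next gear: slide on the wide, low wheel blank first, fully home on the arbor's seat, then the taller, narrower spacer sleeve on top of it, and last push the knobbed cap firmly over the sprung balls in the arbor's nose until it sits flush on the sleeve. Let go of everything, and leave the other things on the bench where they are.

Things in the scene. Friction and masses are not known exactly. Their poses are not given: they have to be found in the camera images.
- indexer: the dividing head, fixed to the bench: grey 160 x 130 mm baseplate, two grey cheeks, blue round body leaning 30 degrees from vertical, roughly towards the robot. Origin: middle of its underside; it leans towards its own -x.
- arbor: steel stub arbor in the dividing head, leaning 30 degrees. Origin: centre of its flat seat (50 mm across), 159 mm above the bench; z along the arbor, outwards and up; y level. 30 mm in diameter up to z = 43 mm, tapering to 24 mm at 46 mm, then a 24 mm nose to 67 mm, chamfered to 18 mm at 70 mm. Below the seat: a 50 mm spindle for 29 mm, then the body, 78 mm across.
- arbor_tip (a point): centre of the tip of the arbor's nose, 70 mm from the seat along the arbor.
- arbor_balls (a point): on the arbor's axis, 57 mm from the seat. Two sprung balls stand out 3 mm from the nose here, on its +y and -y sides. Blank and sleeve pass over them and slide down freely; the cap catches on them about 9 mm before home and stays there, high and crooked, unless it is pushed past.
- blank_center (a point): centre (half-way up) of the wheel blank, the wide low steel ring: 68 mm outside (slightly faceted, to 3 mm less), 33 mm through bore, 20 mm high, about 0.3 kg, lying flat; z along its bore, either face may go down. Home: centre 10 mm from the seat along the arbor.
- sleeve_center (a point): centre (half-way up) of the spacer sleeve, the narrower, taller steel ring: 58 mm outside (slightly faceted, to 3 mm less), 33 mm through bore, 32 mm high, about 0.3 kg, standing on an end; z along its bore, either end may go down. Home: on the blank, centre 36 mm from the seat along the arbor.
- cap_center (a point): centre (31 mm above the underside) of the steel clamp cap, standing mouth down, 62 mm high: skirt 60 mm across and 30 mm high, above it a ribbed knob 36 mm across and 32 mm high; about 0.25 kg; z up. Blind bore below: 26.5 mm across, 22 mm deep. Pushing it over the balls takes about 8 to 18 N. Home: skirt flat on the sleeve, centre 83 mm from the seat.
- block: a dark steel setup block, 75 x 50 x 25 mm, lying flat; origin at the middle of its underside; to be left alone
- wrench: an open-ended wrench, 180 mm long, lying flat; to be left alone
- screwdriver: a screwdriver with blue handle, 200 mm long, lying; to be left alone
- hammer: a small hammer with wooden handle, 210 mm long, lying; to be left alone
- oil: a black oil bottle with white cap, 56 mm across, 150 mm high, standing; origin at the middle of its underside; to be left alone
- jar: an amber glass jar, 60 mm across, 70 mm high, standing; origin at the middle of its underside; to be left alone
Mind the look-alikes: they are no part of the job. What is shaped like the part that bears blank_center but orange or yellow is not meant.

How it is judged (in metres and radians):
On the way, in this order (a step that is already met when the one before it is completed fails the run):
1. the blank is home on the arbor's seat, released (z of blank_center in the frame of arbor between 0.007 and 0.013 m and x of blank_center in the frame of arbor between -0.004 and 0.004 m and y of blank_center in the frame of arbor between -0.004 and 0.004 m and angle between the z axis of blank_center and the z axis of arbor, either way round below 0.1 rad and contact force between the fingers and blank below 0.2 N), for 0.2 s.
2. the sleeve is home on the blank, released, the blank still home (z of blank_center in the frame of arbor between 0.007 and 0.013 m and x of blank_center in the frame of arbor between -0.004 and 0.004 m and y of blank_center in the frame of arbor between -0.004 and 0.004 m and angle between the z axis of each of blank_center, sleeve_center and the z axis of arbor, either way round below 0.1 rad and z of sleeve_center in the frame of arbor between 0.033 and 0.039 m and x of sleeve_center in the frame of arbor between -0.004 and 0.004 m and y of sleeve_center in the frame of arbor between -0.004 and 0.004 m and contact force between the fingers and sleeve below 0.2 N), for 0.2 s.
At the end, for the whole second after the job is handed in: Blank, sleeve and cap sit on the arbor in this order from the seat up: their centres 10, 36 and 83 mm above the seat along the arbor (each within 3 mm), within 4 mm of its axis on either side axis, their axes within 0.1 rad of it, all at rest and released (z of blank_center in the frame of arbor between 0.007 and 0.013 m and x of blank_center in the frame of arbor between -0.004 and 0.004 m and y of blank_center in the frame of arbor between -0.004 and 0.004 m and angle between the z axis of each of blank_center, sleeve_center, cap_center and the z axis of arbor, either way round below 0.1 rad and z of sleeve_center in the frame of arbor between 0.033 and 0.039 m and x of sleeve_center in the frame of arbor between -0.004 and 0.004 m and y of sleeve_center in the frame of arbor between -0.004 and 0.004 m and z of cap_center in the frame of arbor between 0.08 and 0.086 m and x of cap_center in the frame of arbor between -0.004 and 0.004 m and y of cap_center in the frame of arbor between -0.004 and 0.004 m and linear speed of each of blank, sleeve, cap below 0.02 m/s); the robot touches nothing.
It fails at once if one of the other things on the bench (block, wrench, screwdriver, hammer, oil bottle, jar) is moved more than 25 mm (distance of any of block, wrench, screwdriver, hammer, oil, jar from where it was at the start of the episode above 0.025 m).
It also fails if it takes over 72 s, if anything falls off the work surface, if the arm or the gripper's body presses on something with over 40 N, if the wrist force passes 120 N, or if a joint passes its speed limit or range.

## Working session

There is one attempt and no reset: what is moved stays moved. The work goes in short steps, Python scripts to look and compute and a shell command to move; the robot and the scene stay as the last step left them, time stands still between calls to the robot, and variables do not carry over. Pictures are saved under pics/ and viewed, at most 10 in all, crops included, and the job is handed in when it is done.

```bash
ls; mkdir -p pics; python3 - <<'E'
from station import arm
import cv2,numpy as np
o=arm.get_obs();print({k:np.round(o[k],3) for k in ('clock','ee_pos','ee_rot','grip_width','ft_force')})
for n in('scene','top'):
    cv2.imwrite(f'pics/{n}0.png',arm.snapshot(n)); m=arm.camera_model(n);print(n,m)
E
```

```text
pics
{'clock': np.float64(0.0), 'ee_pos': array([0.233, 0.526, 0.303]), 'ee_rot': array([-1.79927e+02, -9.00000e-03,  1.56121e+02]), 'grip_width': np.float64(0.999), 'ft_force': array([ 0.36 , -0.024,  1.023])}
scene {'fov_y': 43.99558485540043, 'cx': 315.33476908316743, 'cy': 196.88344263659653, 'D': array([0.03252565, 0.        , 0.        , 0.        , 0.        ]), 'R': array([[ 0.82460693,  0.56553539,  0.01389761],
       [ 0.42737438, -0.60668256, -0.67028905],
       [-0.37064074,  0.55866447, -0.74196998]]), 't': array([-0.44831701, -0.13706457,  1.58631204])}
top {'fov_y': 46.00033917075725, 'cx': 319.91745404775247, 'cy': 193.98199679323136, 'D': array([-0.03217466,  0.        ,  0.        ,  0.        ,  0.        ]), 'R': array([[ 1.19522693e-02, -9.99928257e-01,  7.90555923e-04],
       [-9.90004401e-01, -1.19447527e-02, -1.40529745e-01],
       [ 1.40529106e-01,  8.96995507e-04, -9.90076141e-01]]), 't': array([-0.03107291,  0.56971166,  1.52801942])}
```

View pics/scene0.png

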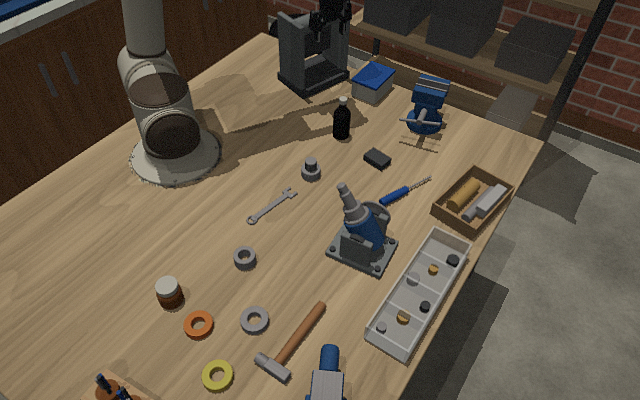

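View pics/top0.png

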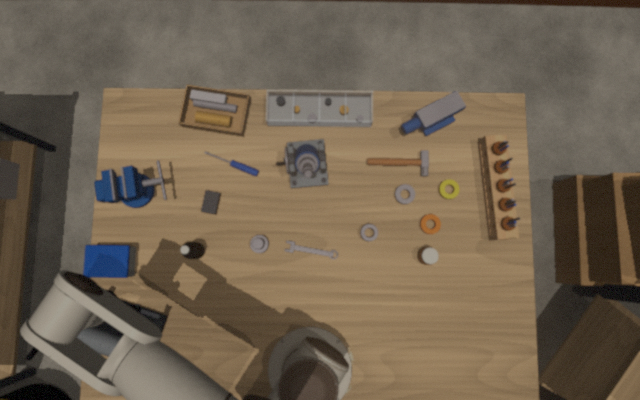

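Candidates. Blank: grey ring at scene (254,320)/top (404,194), the larger and lower one. The orange (199,324) and yellow (217,376) rings are decoys. Sleeve: grey (245,258)/top (369,232). Cap: (311,170)/top (260,243). Arbor tip: about (342,188)/top (307,172). I'll check these in a close crop.

```bash
cat > h.py <<'E'
from station import arm
import cv2,numpy as np
def K(m):
    f=200/np.tan(np.radians(m['fov_y']/2));return np.array([[f,0,m['cx']],[0,f,m['cy']],[0,0,1.]])
def ray(m,p):
    u=cv2.undistortPoints(np.array(p,float).reshape(-1,1,2),K(m),np.array(m['D'])).reshape(-1,2)
    R=np.array(m['R']);c=-R.T@np.array(m['t'])
    return c,np.c_[u,np.ones(len(u))]@R
def plane(m,p,z):
    c,d=ray(m,p);return c+d*((z-c[2])/d[:,2])[:,None]
def proj(m,X):
    return cv2.projectPoints(np.array(X,float).reshape(-1,3),cv2.Rodrigues(np.array(m['R']))[0],np.array(m['t']),K(m),np.array(m['D']))[0].reshape(-1,2)
def tri(ms,ps):
    A=np.zeros((3,3));b=np.zeros(3)
    for m,p in zip(ms,ps):
        c,d=ray(m,[p]);d=d[0]/np.linalg.norm(d[0]);P=np.eye(3)-np.outer(d,d);A+=P;b+=P@c
    return np.linalg.solve(A,b)
def crop(im,c,r,s): 
    x,y=map(int,c);return cv2.resize(im[y-r[1]:y+r[1],x-r[0]:x+r[0]],None,fx=s,fy=s,interpolation=cv2.INTER_CUBIC)
E
python3 - <<'E'
from h import *
s=cv2.imread('pics/scene0.png');t=cv2.imread('pics/top0.png')
A=np.hstack([crop(s,c,(33,37),4) for c in ((254,320),(245,258),(311,170))])
B=np.hstack([crop(s,(358,225),(50,37),4),crop(t,(307,163),(50,37),4)])
B=cv2.copyMakeBorder(B,0,0,0,max(0,A.shape[1]-B.shape[1]),0);A=cv2.copyMakeBorder(A,0,0,0,B.shape[1]-A.shape[1],0)
cv2.imwrite('pics/c1.png',np.vstack([A,B]))
S=arm.camera_model('scene');T=arm.camera_model('top')
print('blank',plane(S,[(254,318)],.02),plane(T,[(404,194)],.02))
print('sleeve',plane(S,[(245,255)],.032),plane(T,[(369.5,232)],.032))
print('cap',tri([S,T],[(311,161),(260,243)]))
E
```

```text
blank [[ 0.58136293 -0.31350468  0.02      ]] [[ 0.57627997 -0.30803625  0.02      ]]
sleeve [[ 0.45269382 -0.19131043  0.032     ]] [[ 0.44608765 -0.18986633  0.032     ]]
cap [0.40673528 0.1698635  0.06103975]
```

View pics/c1.png

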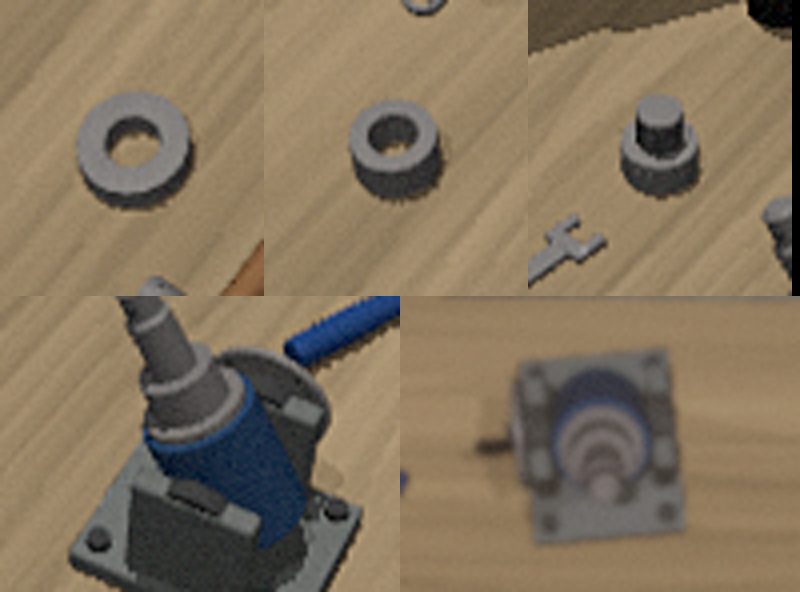

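The crops confirm the grey blank, the taller sleeve and the knobbed cap. The arbor leans towards the robot, and the baseplate is yawed about +5°. The arbor tip is near scene (342,186)/top (307,174).

```bash
python3 - <<'E'
from h import *
from scipy.spatial.transform import Rotation as Ro
S=arm.camera_model('scene');T=arm.camera_model('top')
print('tip',tri([S,T],[(342,186),(307,173.7)]), plane(T,[(307,173.7)],.2196))
c=np.array([(517,362),(670,347),(685,527),(535,545)])
p=(c-[400,296])/4+[257,126]
X=plane(T,p,.012);print(X, X.mean(0)); 
for i in range(4): d=X[(i+1)%4]-X[i];print(np.linalg.norm(d),np.degrees(np.arctan2(d[1],d[0])))
w=arm.camera_model('wrist');o=arm.get_obs();R=Ro.from_euler('xyz',o['ee_rot'],degrees=True).as_matrix()
cc=-np.array(w['R']).T@w['t'];print('cam in tool',R.T@(cc-o['ee_pos']),'axes',R.T@np.array(w['R']).T,w['fov_y'],w['cx'],w['cy'])
E
```

```text
tip [0.60765994 0.01554454 0.2084986 ] [[0.60480304 0.01459546 0.2196    ]]
[[ 0.75172793  0.09388284  0.012     ]
 [ 0.7665747  -0.03770417  0.012     ]
 [ 0.60952522 -0.05210946  0.012     ]
 [ 0.59251227  0.07505138  0.012     ]] [0.68008503 0.01978015 0.012     ]
0.13242193598798135 -83.56262331083866
0.15770875409166193 -174.75923680342052
0.12829387749731275 97.6203967760453
0.16032544967761825 6.7454044760003535
cam in tool [ 0.06997254  0.00079102 -0.07114756] axes [[-4.43080363e-04 -9.60273373e-01 -2.79060660e-01]
 [ 9.99999836e-01 -5.27117446e-04  2.26103377e-04]
 [-3.64218795e-04 -2.79060514e-01  9.60273449e-01]] 62.65519175808244 319.98957610976464 200.71375528155485
```

```bash
python3 -m pendant '[-1,0,0,-0.03,-10,-1,0,0,-0.03,-10,-1,0,0,-0.03,-10,-1,-0.029,-0.05,0,0,-1,-0.029,-0.05,0,0,-1,-0.029,-0.05,0,0,-1,-0.029,-0.05,0,0,-1,-0.029,-0.05,0,0,-1,-0.029,-0.05,0,0,-1,-0.029,-0.05,0,0,-1,-0.029,-0.05,0,0,-1,-0.029,-0.05,0,0,-1,-0.029,-0.05,0,0,-1,-0.029,-0.05,0,0,-1,0,0,0,0,-1,0,0,0,0]'
python3 - <<'E'
from h import *
w=arm.camera_model('wrist');cv2.imwrite('pics/w1.png',arm.snapshot('wrist'))
print(w['t'].tolist(),w['R'].tolist(),proj(w,[[.606,.015,.2196]]))
import pickle;pickle.dump(w,open('w1.pkl','wb'))
E
```

```text
clock: 2.1
ee_pos: [0.6085, 0.013, 0.3935]
ee_rot: [180.0, -0.1, -173.9]
ft_force: [-0.7, -0.1, 0.4]
grip_width: 1.0
gripper_force: 0.0
[0.05098429878404001, -0.6449655202386947, 0.2969463923880102] [[-0.10575535611809526, 0.994392070650143, 0.0004631203476687627], [0.9551157475972504, 0.10144862704722102, 0.27832011203285284], [0.27671232958449965, 0.029876176099953668, -0.9604882616448598]] [[322.46422213 196.15711985]]
```

View pics/w1.png

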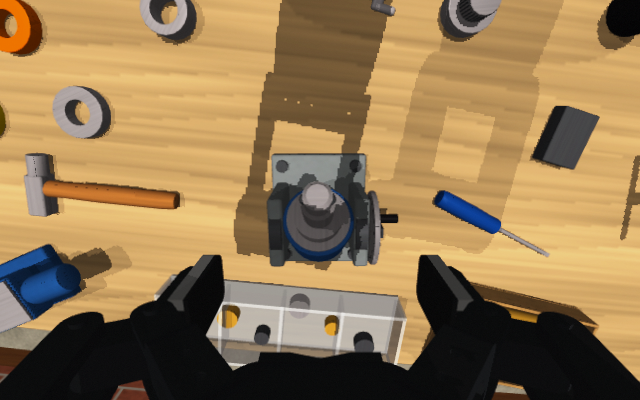

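The wrist view shows the tip at about (318,192) and the baseplate square to the image, so the yaw is right. The blank is at (82,112), the sleeve at (168,14) and the cap at (468,10). I'll zoom in on the arbor.

```bash
python3 - <<'E'
from h import *
im=cv2.imread('pics/w1.png');cv2.imwrite('pics/c2.png',crop(im,(320,210),(65,50),6))
E
```

```text
(no output)
```

View pics/c2.png

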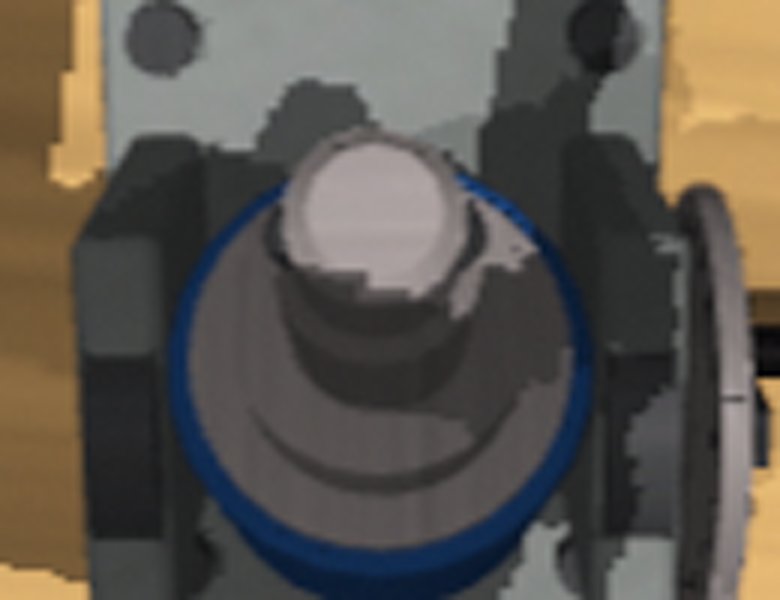

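```bash
python3 - <<'E'
from h import *
import pickle;w=pickle.load(open('w1.pkl','rb'))
f=lambda x,y:(255+x/6,160+y/6)
t=plane(w,[f(374,212)],.2196)[0];b=plane(w,[f(381,365)],.1339)[0]
d=t-b;print(t,b,np.linalg.norm(d),np.degrees(np.arctan2(d[1],d[0])))
bm=plane(w,[f(376.5,242)],.2196-.013*.866)[0];print('balls',bm)
# rings
im=cv2.imread('pics/w1.png')
g=cv2.cvtColor(im,cv2.COLOR_BGR2HSV)
for n,(x,y),h in(('blank',(79,110),.02),('sleeve',(164,13),.032)):
    print(n,plane(w,[(x,y)],h)[0])
c=plane(w,[(163/6+255,38/6+160),(604/6+255,35/6+160)],.012);e=c[1]-c[0];print(np.degrees(np.arctan2(e[1],e[0])))
E
```

```text
[0.60576248 0.01098513 0.2196    ] [0.65693777 0.01693371 0.1339    ] 0.09999393050843679 -173.36973479181538
balls [0.61296679 0.01199246 0.208342  ]
blank [ 0.57679267 -0.31051968  0.02      ]
sleeve [ 0.45225299 -0.1898517   0.032     ]
96.45895641730758
```

```bash
python3 -m pendant '[-1,0.011,-0.053,0,0,-1,0.011,-0.053,0,0,-1,0.011,-0.053,0,0,-1,0.011,-0.053,0.03,0,-1,0.011,-0.053,0.04,0,-1,0.011,-0.053,0.05,0,-1,0,0,0.05,0,-1,0,0,0.02,0,-1,0,0,0,0,-1,0,0,0,0]'
python3 - <<'E'
from h import *
w=arm.camera_model('wrist');im=arm.snapshot('wrist');cv2.imwrite('pics/w2.png',im)
import pickle;pickle.dump(w,open('w2.pkl','wb'))
o=arm.get_obs();print(o['ee_pos'],o['ee_rot'],proj(w,[[.5768,-.3105,.02]]))
g=cv2.cvtColor(im,cv2.COLOR_BGR2HSV)
m=((g[...,1]<60)&(g[...,2]>90)).astype(np.uint8)
C,H=cv2.findContours(m,cv2.RETR_CCOMP,cv2.CHAIN_APPROX_NONE)
for c,h in zip(C,H[0]):
    if cv2.contourArea(c)>800: e=cv2.fitEllipse(c);print(cv2.contourArea(c),h[3]>=0,np.round(e[0],1),np.round(e[1],1),plane(w,[e[0]],.02)[0])
E
```

```text
clock: 3.4
ee_pos: [0.5789, -0.2978, 0.2169]
ee_rot: [-179.9, 0.1, -173.8]
ft_force: [1.4, -0.4, 0.5]
grip_width: 1.005
gripper_force: 0.0
[ 0.5788208  -0.29798585  0.21684108] [-1.79875023e+02  1.39362791e-01 -1.73822938e+02] [[305.40787682 186.81646756]]
2143.0 False [603.4 272.1] [43.2 78.8] [ 0.62775019 -0.02894153  0.02      ]
2826.5 False [301.4 187.3] [69.5 75.2] [ 0.57760396 -0.31383916  0.02      ]
4827.0 False [489.   34.9] [74.6 83.1] [ 0.44547379 -0.18527704  0.02      ]
1999.0 True [489.2  33.1] [46.8 54.4] [ 0.44423584 -0.18540342  0.02      ]
```

View pics/w2.png

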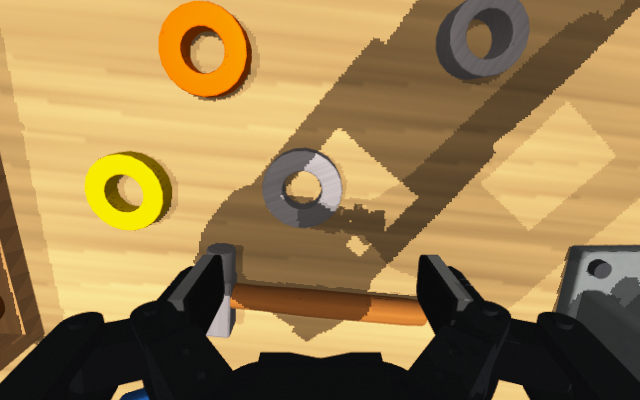

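The blank's bore centre is at (302,187). The hammer (220–430, 250–330) and the yellow ring (128,190) are clear of the fingers, so I'll grasp.

```bash
python3 -m pendant '[-1,0.001,-0.005,0.03,0,-1,0.001,-0.005,0.03,0,-1,0.001,-0.005,0.03,0,-1,0,0,0.03,0,-1,0,0,0.02,0,-1,0,0,0.009,0,-1,0,0,0,0,1,0,0,0,0,1,0,0,0,0,1,0,0,0,0,1,0,0,0,0]'
```

```text
clock: 4.82
ee_pos: [0.5772, -0.314, 0.0671]
ee_rot: [-179.9, 0.1, -173.9]
ft_force: [-2.2, 0.4, 9.2]
grip_width: 0.758
gripper_force: 67.6
```

```bash
python3 -m pendant '[1,0,0,-0.03,0,1,0,0,-0.05,0,1,0,0,-0.055,0,1,0,0,-0.055,0,1,-0.0098,0.0457,-0.05,0,1,-0.0098,0.0457,-0.01,0,1,-0.0098,0.0457,0,0,1,-0.0098,0.0457,0,0,1,-0.0098,0.0457,0,0,1,-0.0098,0.0457,0,0,1,-0.0095,0.0459,0,0,1,0,0,0,0,1,0,0,0,0]'
python3 - <<'E'
from h import *
o=arm.get_obs();w=arm.camera_model('wrist');im=arm.snapshot('wrist');s=arm.snapshot('scene')
print(o['ee_pos'],o['ee_rot'],o['ft_force'],proj(w,[[.6058,.0110,.2196]]))
cv2.imwrite('pics/w3.png',np.hstack([crop(im,(320,250),(100,130),2.2),crop(s,(350,195),(60,78),3.66)[:572]]))
E
```

```text
clock: 6.45
ee_pos: [0.6099, 0.0079, 0.3113]
ee_rot: [-180.0, 0.0, -173.9]
ft_force: [-0.7, -0.1, -3.5]
grip_width: 0.761
gripper_force: 69.4
[0.60991592 0.00792333 0.31128558] [-1.79976667e+02  7.61411141e-03 -1.73852795e+02] [-0.6644135  -0.12876455 -3.47993524] [[326.16276672 234.20768222]]Traceback (most recent call last):
  File "<stdin>", line 4, in <module>
    return _nx.concatenate(arrs, 1, dtype=dtype, casting=casting)
           ~~~~~~~~~~~~~~~^^^^^^^^^^^^^^^^^^^^^^^^^^^^^^^^^^^^^^^
ValueError: all the input array dimensions except for the concatenation axis must match exactly, but along dimension 0, the array at index 0 has size 572 and the array at index 1 has size 571
```

```bash
python3 -m pendant '[1,-0.0016,0.0036,0,0,1,0,0,0.015,0,1,0,0,0.01,0,1,0,0,0.006,0,1,0,0,0,0]'
python3 - <<'E'
from h import *
im=arm.snapshot('wrist');s=arm.snapshot('scene')
cv2.imwrite('pics/w3.png',np.hstack([crop(im,(320,250),(100,130),2),crop(s,(350,195),(50,65),4)]))
E
```

```text
clock: 7.18
ee_pos: [0.6107, 0.0115, 0.2791]
ee_rot: [-180.0, -0.1, -173.9]
ft_force: [-4.9, -1.2, -4.9]
grip_width: 0.76
gripper_force: 69.4
```

View pics/w3.png

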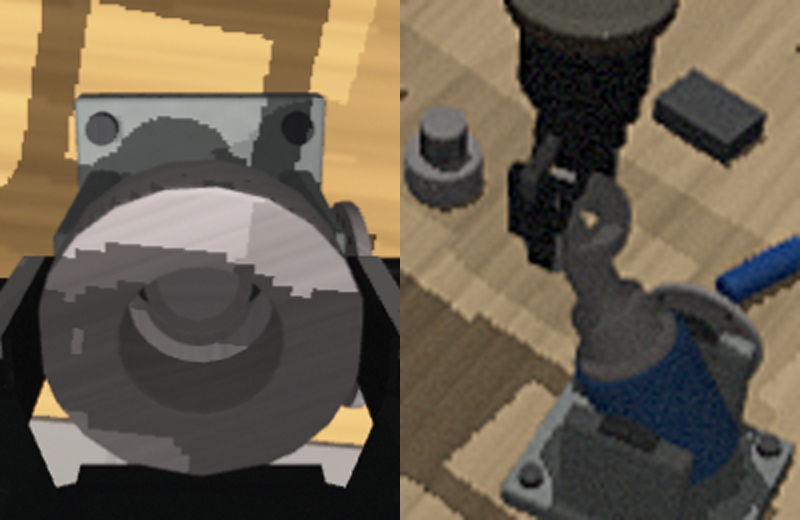

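The tip is inside the bore (tip at (205,290), bore centre at (200,340) in the crop), slightly touching the robot-side wall. I'll back off 2 mm, lower a little and release.

```bash
python3 -m pendant '[1,0.0025,0,0,0,1,0,0,0.004,0,1,0,0,0,0]'; python3 -m pendant '[-1,0,0,0,0,-1,0,0,0,0,-1,0,0,0,0,-1,0,0,0,0,-1,0,0,0,0]'
python3 - <<'E'
from h import *
im=arm.snapshot('wrist');s=arm.snapshot('scene')
cv2.imwrite('pics/w4.png',np.hstack([crop(im,(320,250),(100,130),2),crop(s,(350,195),(50,65),4)]))
E
```

```text
clock: 7.65
ee_pos: [0.6087, 0.0115, 0.2756]
ee_rot: [180.0, -0.0, -173.9]
ft_force: [0.9, 0.2, -3.8]
grip_width: 0.759
gripper_force: 69.4
clock: 8.28
ee_pos: [0.6088, 0.0115, 0.2761]
ee_rot: [-180.0, 0.0, -173.9]
ft_force: [-0.3, -0.3, 0.1]
grip_width: 1.0
gripper_force: 0.0
```

View pics/w4.png

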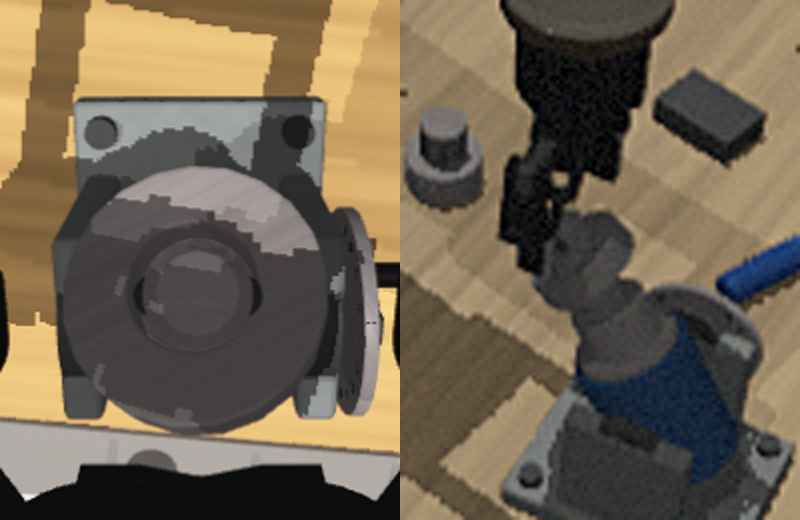

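The ring swung into line with the arbor on release and encircles the nose, but stays high. I'll find how high it is, then grip it sideways and slide it down along the arbor.

```bash
cat >> h.py <<'E'
az=np.radians(6.4);a=np.array([-.5*np.cos(az),-.5*np.sin(az),.866])
TIP=np.array([.6058,.0110,.2196]);SEAT=TIP-.07*a
E
python3 - <<'E'
from h import *
w=arm.camera_model('wrist')
for z in(0,.01,.02,.03,.04,.05,.06,.07):
    r=proj(w,[SEAT+z*a])[0];print(z,r,(r-[220,120])*2)
print(SEAT)
E
```

```text
0 [319.65045111 271.52625284] [199.30090222 303.05250568]
0.01 [319.59050503 271.05230282] [199.18101005 302.10460565]
0.02 [319.52441819 270.52979361] [199.04883638 301.05958723]
0.03 [319.45119612 269.9508597 ] [198.90239225 299.90171939]
0.04 [319.36961736 269.30583994] [198.73923473 298.61167989]
0.05 [319.27816479 268.58273422] [198.55632958 297.16546845]
0.06 [319.17493041 267.76644997] [198.34986082 295.53289993]
0.07 [319.05748081 266.83773747] [198.11496163 293.67547495]
[0.64058188 0.01490141 0.15898   ]
```

```bash
python3 -m pendant '[-1,-0.0065,0,0.012,0,-1,-0.0065,0,0.012,0,-1,0,0,0,0,1,0,0,0,0,1,0,0,0,0,1,0,0,0,0,1,-0.0025,0,0.0043,0,1,-0.0025,0,0.0043,0,1,0,0,0,0]'
python3 - <<'E'
from h import *
print(arm.get_obs()['torque'])
E
```

```text
clock: 9.5
ee_pos: [0.6273, 0.0133, 0.2446]
ee_rot: [-180.0, 0.2, -173.9]
ft_force: [6.6, -1.6, 6.4]
grip_width: 0.77
gripper_force: 69.6
[-0.59832645 -0.9987714  -0.12030063]
```

```bash
python3 -m pendant '[1,-0.0025,0,0.0043,0,1,-0.0025,0,0.0043,0,1,0,0,0,0]';python3 -m pendant '[1,-0.002,0,0.0034,0,1,0,0,0,0]'
```

```text
clock: 9.88
ee_pos: [0.6323, 0.0139, 0.2358]
ee_rot: [-180.0, 0.2, -173.9]
ft_force: [8.5, -1.8, 4.1]
grip_width: 0.768
gripper_force: 69.4
clock: 10.12
ee_pos: [0.6338, 0.0139, 0.2341]
ee_rot: [-179.9, 0.2, -173.9]
ft_force: [-7.0, -2.5, 25.3]
grip_width: 0.768
gripper_force: 71.6
```

```bash
python3 -m pendant '[-1,0,0,0,0,-1,0,0,0,0,-1,0,0,0,0,-1,0.015,0,-0.026,0,-1,0.015,0,-0.026,0,-1,0.015,0,-0.026,0,-1,0,0,0,0]'
python3 - <<'E'
from h import *
w=arm.camera_model('wrist');im=arm.snapshot('wrist');s=arm.snapshot('scene')
cv2.imwrite('pics/w5.png',np.hstack([crop(im,(320,240),(80,78),4)[:,:400+240],]))
cv2.imwrite('pics/w5.png',np.hstack([crop(im,(320,240),(70,70),2*10/7*1.4),crop(s,(355,210),(50,70),4)]))
print(proj(w,[SEAT,SEAT+.02*a,SEAT+.07*a]),np.linalg.norm(w['R']@(SEAT+.02*a)+w['t']))
E
```

```text
clock: 11.0
ee_pos: [0.5887, 0.0093, 0.3116]
ee_rot: [-180.0, 0.2, -173.9]
ft_force: [0.8, -0.9, 0.2]
grip_width: 0.999
gripper_force: 0.0
[[319.82315996 271.95527366]
 [319.71726577 271.2631684 ]
 [319.35290983 268.88168232]] 0.23469575804523346
```

View pics/w5.png

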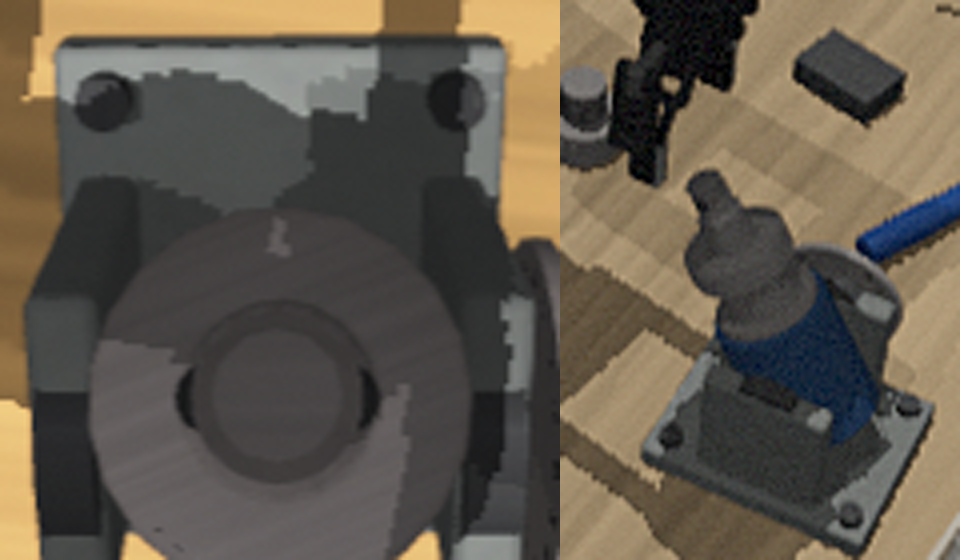

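The blank looks seated flush with its axis in line. I'll check its height numerically in both saved views before going on.

```bash
python3 - <<'E'
from h import *
w=arm.camera_model('wrist');S=arm.camera_model('scene')
y=np.array([-np.sin(az),np.cos(az),0]);x=np.cross(y,a);t=np.linspace(0,2*np.pi,72)
im=arm.snapshot('wrist');sc=arm.snapshot('scene')
for z0 in(0,.003,.006):
    c=[SEAT+(z0+h)*a+.0335*(np.cos(k)*x+np.sin(k)*y) for h in(0,.02) for k in t]
    W=proj(w,c);P=proj(S,c);print(z0,'wrist x',W[:,0].min(),W[:,0].max(),'y',W[:,1].min(),'scene x',P[:,0].min(),P[:,0].max(),'y',P[:,1].min(),P[:,1].max())
g=cv2.GaussianBlur(cv2.cvtColor(im,cv2.COLOR_BGR2GRAY),(3,3),0).astype(int)
print('row272',g[272,265:280],g[272,360:376]);print('col320',g[215:235,320])
# crop coords of scene edges -> scene px: (x-560)/4+305, y/4+140
print([( (px-560)/4+305,py/4+140) for px,py in((687,255),(795,245),(740,205),(715,298))])
E
```

```text
0 wrist x 271.1181572433278 367.98155737930654 y 225.62329641775045 scene x 336.0199688327374 363.9638637889483 y 190.58169459070217 214.3016820617706
0.003 wrist x 270.4705354410483 368.59566502437275 y 224.92293272850088 scene x 335.5292542913734 363.5020568325061 y 189.66974526161968 213.39707758010968
0.006 wrist x 269.8058333318376 369.2259777917521 y 224.20473642096837 scene x 335.0373833242145 363.0391628661194 y 188.75564821470869 212.49030837298787
row272 [38 38 38 38 37 43 62 83 93 95 95 94 94 94 93] [69 69 69 69 69 68 66 59 45 32 28 28 28 28 28 33]
col320 [77 77 77 75 67 58 54 53 55 59 67 79 85 84 81 79 80 78 74 70]
[(336.75, 203.75), (363.75, 201.25), (350.0, 191.25), (343.75, 214.5)]
```

```bash
python3 -m pendant '[-1,0.0396,-0.0458,0,0,-1,0.0396,-0.0458,0,0,-1,0.0396,-0.0458,0.02,0,-1,0.0396,-0.0458,0.04,0,-1,0,0,0.035,0,-1,0,0,0,0,-1,0,0,0,0]'
python3 - <<'E'
from h import *
w=arm.camera_model('wrist');im=arm.snapshot('wrist');cv2.imwrite('pics/w6.png',im)
g=cv2.cvtColor(im,cv2.COLOR_BGR2HSV)
for thr in(70,90):
  m=((g[...,1]<thr)).astype(np.uint8);m[270:]=0
  C,H=cv2.findContours(m,cv2.RETR_CCOMP,cv2.CHAIN_APPROX_NONE)
  for c,h in zip(C,H[0]):
    if cv2.contourArea(c)>500: e=cv2.fitEllipse(c);print(cv2.contourArea(c),h[3]>=0,cv2.boundingRect(c),np.round(e[0],1),np.round(e[1],1),plane(w,[e[0]],.016)[0],plane(w,[e[0]],.032)[0])
print(proj(w,[[.45,-.19,.032]]))
E
```

```text
clock: 12.08
ee_pos: [0.457, -0.1816, 0.2213]
ee_rot: [-180.0, 0.0, -173.8]
ft_force: [1.0, 0.1, 0.3]
grip_width: 1.001
gripper_force: 0.0
3850.5 False (275, 143, 71, 72) [309.8 178.7] [69.  71.1] [ 0.44904708 -0.19112775  0.016     ] [ 0.44549537 -0.19099523  0.032     ]
941.0 True (291, 161, 39, 33) [310.1 176.6] [31.9 37.7] [ 0.44718777 -0.19101612  0.016     ] [ 0.44374368 -0.19089006  0.032     ]
4747.5 False (440, 85, 199, 92) [545.2 131. ] [ 44.1 223.2] [3.87328097e-01 2.73785948e-04 1.60000000e-02] [ 0.38734852 -0.0106715   0.032     ]
5443.0 False (0, 4, 76, 89) [33.2 50.5] [76.  95.7] [ 0.36901307 -0.41889158  0.016     ] [ 0.37009352 -0.4055767   0.032     ]
3901.0 False (274, 143, 72, 72) [309.8 178.8] [69.6 71.4] [ 0.44910509 -0.19108495  0.016     ] [ 0.44555003 -0.19095491  0.032     ]
925.0 True (291, 161, 39, 33) [310.2 176.5] [31.5 37.5] [ 0.44709142 -0.19096052  0.016     ] [ 0.44365291 -0.19083768  0.032     ]
4842.0 False (440, 84, 199, 93) [545.1 130.9] [ 44.2 225.2] [3.87281601e-01 9.12405886e-05 1.60000000e-02] [ 0.38730472 -0.01084348  0.032     ]
5474.0 False (0, 4, 76, 89) [33.3 50.5] [76.1 95.9] [ 0.3689959  -0.41882965  0.016     ] [ 0.37007735 -0.40551836  0.032     ]
[[310.44675172 184.19682049]]
```

```bash
python3 -m pendant '[-1,0.005,-0.0042,0.03,0,-1,0.005,-0.0042,0.04,0,-1,0,0,0.04,0,-1,0,0,0.026,0,-1,0,0,0.01,0,-1,0,0,0,0,1,0,0,0,0,1,0,0,0,0,1,0,0,0,0,1,0,0,0,0]'
```

```text
clock: 13.38
ee_pos: [0.4478, -0.1915, 0.0759]
ee_rot: [-179.9, 0.1, -173.9]
ft_force: [-3.0, 2.8, 13.4]
grip_width: 0.651
gripper_force: 62.3
```

```bash
python3 -m pendant '[1,0,0,-0.04,0,1,0,0,-0.055,0,1,0,0,-0.055,0,1,0,0,-0.055,0,1,-0.0363,0.037,-0.045,0,1,-0.0363,0.037,0,0,1,-0.0363,0.037,0,0,1,-0.0363,0.037,0,0,1,-0.0363,0.037,0,0,1,0,0,0,0,1,0,0,0,0]'
```

```text
clock: 14.75
ee_pos: [0.6049, 0.0084, 0.3203]
ee_rot: [-180.0, -0.0, -173.9]
ft_force: [-0.2, -0.1, -2.8]
grip_width: 0.656
gripper_force: 66.7
```

```bash
python3 -m pendant '[1,-0.0041,0.0027,0,0,1,0,0,0.015,0,1,0,0,0.013,0,1,0,0,0.006,0,1,0,0,0,0]';python3 -m pendant '[1,0,0,0.003,0,1,0,0,0,0]'
```

```text
clock: 15.38
ee_pos: [0.6088, 0.0114, 0.2857]
ee_rot: [180.0, -0.1, -173.9]
ft_force: [0.4, -0.1, -2.6]
grip_width: 0.647
gripper_force: 66.7
clock: 15.62
ee_pos: [0.609, 0.0115, 0.2834]
ee_rot: [-180.0, 0.0, -173.9]
ft_force: [0.4, 0.9, -2.0]
grip_width: 0.648
gripper_force: 66.7
```

```bash
python3 -m pendant '[-1,0,0,0,0,-1,0,0,0,0,-1,0,0,0,0,-1,0.01,0,-0.02,0,-1,0,0,0,0,-1,0,0,0,0]'
python3 - <<'E'
from h import *
w=arm.camera_model('wrist');im=arm.snapshot('wrist');s=arm.snapshot('scene')
cv2.imwrite('pics/w7.png',np.hstack([crop(im,(320,250),(80,80),3),crop(s,(355,205),(40,60),4)]))
y=np.array([-np.sin(az),np.cos(az),0]);x=np.cross(y,a);t=np.linspace(0,2*np.pi,72)
for z0 in(0,.01,.02):
    c=[SEAT+(.052+z0)*a+.0285*(np.cos(k)*x+np.sin(k)*y) for k in t]
    W=proj(w,c);print(z0,W.min(0),W.max(0))
E
```

```text
clock: 16.38
ee_pos: [0.5989, 0.0104, 0.3038]
ee_rot: [-180.0, 0.0, -173.9]
ft_force: [0.4, 0.4, 0.1]
grip_width: 1.001
gripper_force: 0.0
0 [269.63111693 211.98944777] [369.11554929 312.84913365]
0.01 [266.83172611 208.36337914] [371.74537555 314.65019892]
0.02 [263.70951624 204.33545311] [374.67868983 316.6668802 ]
```

View pics/w7.png

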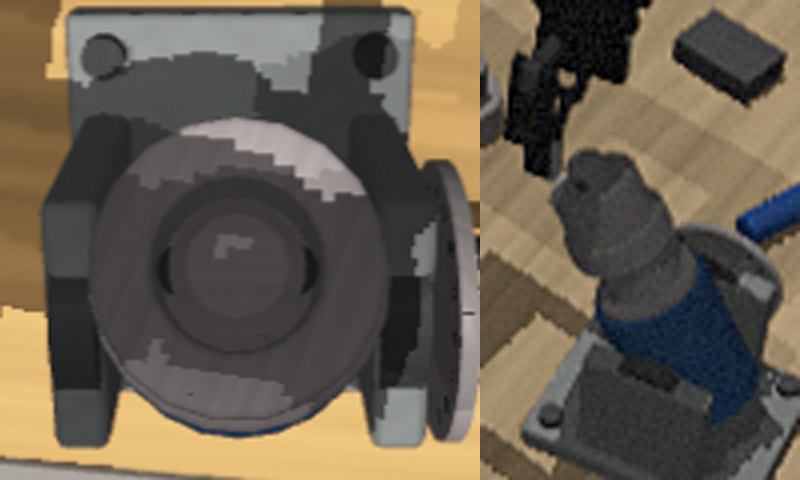

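The sleeve is over the arbor and lies on the blank: face edges at 270/369 px against 270/369 predicted for home. The face is about 3 px high in the picture, so I'll confirm with a gentle gripped push.

```bash
python3 -m pendant '[-1,-0.0116,0,0.025,0,-1,-0.0116,0,0.025,0,-1,0,0,0,0,1,0,0,0,0,1,0,0,0,0,1,0,0,0,0]'; python3 -m pendant '[1,-0.001,0,0.0017,0,1,0,0,0,0]'; python3 -m pendant '[1,-0.001,0,0.0017,0,1,0,0,0,0]'
```

```text
clock: 17.23
ee_pos: [0.6221, 0.0128, 0.2554]
ee_rot: [-180.0, 0.1, -173.9]
ft_force: [-2.8, -1.2, 7.2]
grip_width: 0.661
gripper_force: 63.4
clock: 17.48
ee_pos: [0.6223, 0.0128, 0.2552]
ee_rot: [-179.9, 0.1, -173.9]
ft_force: [-19.6, -0.8, 26.7]
grip_width: 0.658
gripper_force: 64.9
clock: 17.73
ee_pos: [0.6225, 0.0129, 0.2551]
ee_rot: [-179.9, 0.0, -173.9]
ft_force: [-35.9, -2.1, 47.0]
grip_width: 0.656
gripper_force: 66.5
```

```bash
python3 -m pendant '[1,0.002,0,-0.0034,0,-1,0,0,0,0,-1,0,0,0,0,-1,0,0,0,0,-1,0.015,0,-0.03,0,-1,0.015,0,-0.04,0,-1,0.04,0.036,0,0,-1,0.04,0.036,0,0,-1,0.04,0.036,0,0,-1,0.03,0.036,0.02,0,-1,0.02,0.036,0.04,0,-1,0,0,0.03,0,-1,0,0,0,0,-1,0,0,0,0]'
python3 - <<'E'
from h import *
w=arm.camera_model('wrist');im=arm.snapshot('wrist');cv2.imwrite('pics/w8.png',im)
g=cv2.cvtColor(im,cv2.COLOR_BGR2HSV)
m=((g[...,1]<80)).astype(np.uint8);m[260:]=0
C,_=cv2.findContours(m,cv2.RETR_EXTERNAL,cv2.CHAIN_APPROX_NONE)
for c in C:
    if cv2.contourArea(c)>500:print(cv2.contourArea(c),cv2.boundingRect(c))
def outline(X,Y):
    t=np.linspace(0,2*np.pi,72);P=[]
    for r,h in((.03,0),(.03,.03),(.018,.062)):P+=[[X+r*np.cos(k),Y+r*np.sin(k),h] for k in t]
    q=proj(w,P);return np.round(np.r_[q.min(0),q.max(0)-q.min(0)],1)
print(outline(.4067,.1699),outline(.4167,.1699),outline(.4067,.1799))
E
```

```text
clock: 19.48
ee_pos: [0.4047, 0.1705, 0.2345]
ee_rot: [180.0, 0.1, -173.9]
ft_force: [0.9, -0.5, 0.6]
grip_width: 1.003
gripper_force: 0.0
7819.0 (520, 153, 120, 93)
3652.5 (290, 152, 69, 70)
4245.5 (37, 104, 200, 85)
[284.2 151.6  69.3  71.9] [283.3 162.3  68.6  72.8] [295.7 152.8  69.2  71.9]
```

```bash
python3 -m pendant '[-1,-0.0021,0.0042,0.03,0,-1,0,0,0.04,0,-1,0,0,0.04,0,-1,0,0,0.0165,0,-1,0,0,0,0,1,0,0,0,0,1,0,0,0,0,1,0,0,0,0,1,0,0,0,0,1,0,0,0,0]'; python3 -m pendant '[1,0,0,0,0]'
```

```text
clock: 20.78
ee_pos: [0.4061, 0.175, 0.1077]
ee_rot: [-180.0, 0.1, -173.9]
ft_force: [-1.9, -2.4, 10.4]
grip_width: 0.403
gripper_force: 58.9
clock: 20.9
ee_pos: [0.4061, 0.175, 0.1077]
ee_rot: [-180.0, 0.1, -173.9]
ft_force: [-1.5, -2.2, 10.6]
grip_width: 0.4
gripper_force: 58.9
```

```bash
python3 -m pendant '[1,0,0,-0.04,0,1,0,0,-0.055,0,1,0,0,-0.055,0,1,0,0,-0.055,0,1,0,0,-0.045,0,1,-0.0369,-0.0369,0,0,1,-0.0369,-0.0369,0,0,1,-0.0369,-0.0369,0,0,1,-0.0369,-0.0369,0,0,1,-0.0369,-0.0369,0,0,1,0,0,0,0,1,0,0,0,0]'
python3 - <<'E'
from h import *
w=arm.camera_model('wrist');im=arm.snapshot('wrist');cv2.imwrite('pics/w9.png',im);s=arm.snapshot('scene');cv2.imwrite('pics/s9.png',s)
p=arm.get_obs()['ee_pos'];print(p)
E
```

```text
clock: 22.4
ee_pos: [0.6086, 0.0114, 0.3566]
ee_rot: [180.0, -0.0, -173.9]
ft_force: [0.3, -0.3, -2.8]
grip_width: 0.401
gripper_force: 61.1
[0.60820211 0.01193439 0.35725298]
```

```bash
python3 -m pendant '[1,-0.0007,0,0.015,0,1,0,0,0.013,0,1,0,0,0,0]'; python3 -m pendant '[1,0,0,0.003,0,1,0,0,0,0]'; python3 -m pendant '[1,0,0,0.002,0,1,0,0,0,0]'
```

```text
clock: 22.88
ee_pos: [0.609, 0.0115, 0.3272]
ee_rot: [180.0, -0.1, -173.9]
ft_force: [0.6, -1.3, -1.7]
grip_width: 0.4
gripper_force: 61.1
clock: 23.12
ee_pos: [0.6095, 0.0113, 0.3259]
ee_rot: [-180.0, 0.0, -173.9]
ft_force: [-0.0, 0.5, -3.2]
grip_width: 0.401
gripper_force: 61.1
clock: 23.38
ee_pos: [0.6095, 0.0113, 0.3243]
ee_rot: [-180.0, 0.0, -173.9]
ft_force: [-1.6, 0.4, 2.1]
grip_width: 0.404
gripper_force: 62.0
```

```bash
python3 -m pendant '[1,0.0007,0,0.0015,0,1,0,0,0,0]'; python3 -m pendant '[1,0.003,0,0.001,0,1,0,0,0,0]'
```

```text
clock: 23.62
ee_pos: [0.609, 0.0112, 0.3237]
ee_rot: [-180.0, 0.1, -173.9]
ft_force: [-2.6, 1.4, 10.2]
grip_width: 0.405
gripper_force: 62.8
clock: 23.88
ee_pos: [0.6064, 0.0109, 0.3227]
ee_rot: [-180.0, 0.2, -173.9]
ft_force: [4.6, -0.2, 8.7]
grip_width: 0.401
gripper_force: 62.4
```

```bash
python3 -m pendant '[1,0.002,0,0.0005,0,1,0.002,0,0.0005,0,1,0,0,0,0]'; python3 -m pendant '[1,0.002,0,0.0008,0,1,0.002,0,0.0008,0,1,0,0,0,0]'
```

```text
clock: 24.25
ee_pos: [0.6025, 0.0104, 0.3212]
ee_rot: [-180.0, 0.2, -173.9]
ft_force: [6.0, -0.2, 3.4]
grip_width: 0.402
gripper_force: 61.8
clock: 24.62
ee_pos: [0.5985, 0.0099, 0.3196]
ee_rot: [-180.0, 0.2, -173.9]
ft_force: [7.0, 0.5, 3.9]
grip_width: 0.401
gripper_force: 61.8
```

```bash
python3 -m pendant '[1,0.002,0,0.001,0,1,0.002,0,0.001,0,1,0,0,0,0]'; python3 -m pendant '[1,0.002,0,0.0012,0,1,0.002,0,0.0012,0,1,0,0,0,0]';python3 -m pendant '[1,0.002,0,0.0012,0,1,0.002,0,0.0012,0,1,0,0,0,0]'
python3 - <<'E'
from h import *
p=arm.get_obs();print(p['torque'])
w=arm.camera_model('wrist');im=arm.snapshot('wrist');cv2.imwrite('pics/w10.png',im);cv2.imwrite('pics/s10.png',arm.snapshot('scene'))
E
```

```text
clock: 25.0
ee_pos: [0.5946, 0.0095, 0.3176]
ee_rot: [-180.0, 0.2, -173.9]
ft_force: [6.8, 0.5, 3.1]
grip_width: 0.403
gripper_force: 62.0
clock: 25.38
ee_pos: [0.5906, 0.0091, 0.3154]
ee_rot: [-180.0, 0.2, -173.9]
ft_force: [5.1, -0.3, 4.9]
grip_width: 0.404
gripper_force: 62.5
clock: 25.75
ee_pos: [0.5867, 0.0087, 0.3132]
ee_rot: [-179.9, 0.2, -173.9]
ft_force: [6.7, -0.9, 6.1]
grip_width: 0.398
gripper_force: 63.1
[-0.03534155 -1.38404134 -0.02856713]
```

```bash
python3 - <<'E'
from h import *
w=arm.camera_model('wrist');S=arm.camera_model('scene')
y=np.array([-np.sin(az),np.cos(az),0]);t=np.linspace(0,2*np.pi,72)
p=arm.get_obs()['ee_pos']
for deg in(0,15,30):
    k=np.radians(deg);ax=np.array([-np.sin(k)*np.cos(az),-np.sin(k)*np.sin(az),np.cos(k)]);x=np.cross(y,ax)
    g=p-[0,0,.0577];B=g-.05*ax
    f=lambda r,h:np.array([B+h*ax+r*(np.cos(u)*x+np.sin(u)*y) for u in t])
    for n,r,h in(('skirtbot',.03,0),('skirttop',.03,.03),('knobtop',.018,.062)):
        q=proj(w,f(r,h));z=proj(S,f(r,h));print(deg,n,'wrist',np.round([*q.min(0),*q.max(0)]),'scene',np.round([*z.min(0),*z.max(0)]))
im=cv2.imread('pics/w10.png');g=cv2.cvtColor(im,cv2.COLOR_BGR2GRAY)
print('col',g[100:380:4,320]);
for r in(200,220,240,260,280,300):print(r,g[r,232:408:4])
E
```

```text
0 skirtbot wrist [268. 179. 371. 275.] scene [321. 176. 345. 194.]
0 skirttop wrist [259. 193. 380. 304.] scene [321. 168. 346. 185.]
0 knobtop wrist [275. 244. 364. 324.] scene [326. 162. 342. 172.]
15 skirtbot wrist [269. 200. 371. 301.] scene [326. 178. 350. 195.]
15 skirttop wrist [259. 201. 380. 321.] scene [323. 169. 348. 185.]
15 knobtop wrist [274. 233. 364. 323.] scene [325. 162. 340. 172.]
30 skirtbot wrist [269. 223. 371. 328.] scene [331. 179. 353. 195.]
30 skirttop wrist [259. 213. 380. 337.] scene [326. 169. 349. 185.]
30 knobtop wrist [275. 226. 364. 318.] scene [325. 162. 339. 171.]
col [105 101 101  95 106 102 100 101 189 181 184 196 193 199 199 194 192 191
 193 191  86 147 126  78  80  78  80  79  79 168 203 203  75  73  76  48
 104 104 100 107 105  72  73  77  75  76  74  74  75  74  74  73  71  74
  73  72  73  68 102 170 171 170 169 170 171  12  12  14  12  13]
200 [122 103 103 103 104 102 102 103  90  80  40  38  40  55  80  82  81  81
  81  80  80  79  78  78  79 127 124  55  54  54  54  54  29  65  67 131
 140 161 162 160 160 159 159 159]
220 [106 106 106 106 
[... 153 characters left out ...]
 181 182]
240 [ 98  97  99  98  98 100 101  59  46  45  72 107  92  76  76  76  76  77
  77  41  53  46  48  58  57  33  77  77  77 183  75  75  75  73  91  55
  56  52  43  93 130 163 165 168]
260 [125 124 125 124 101  12  12  17  65  64  59  12  11  54  92  74  74  75
  75  75  80  80 105 104 105  73  73  73  73  72  71  60  11  13  75  75
  75  13  12  13 113  73  31  30]
280 [201 203  14  15  15  11  65  63  65  18  11  10  72  75  74  75  73  75
  74  75  76  75  76  75  76  75  75  76  75  76  75  75  73   9  12  28
  64  64  65  12  15  14  14 207]
300 [15 13 14 15 13 12 10 14 13 12 13 10 68 72 74 73 73 73 74 75 74 75 74 75
 75 74 74 74 74 72 72 72 65 11 14 12 13 12 13 15 12 13 14 14]
```

The front skirt edge is at row 215 (213 predicted at 30°, 193 at 0°), so the cap is aligned. Now I'll push it along the arbor.

```bash
python3 -m pendant '[1,-0.001,0,0.0017,0,1,-0.001,0,0.0017,0,1,0,0,0,0]';python3 -m pendant '[1,-0.001,0,0.0017,0,1,0,0,0,0]';python3 -m pendant '[1,-0.001,0,0.0017,0,1,0,0,0,0]'
```

```text
clock: 26.22
ee_pos: [0.5886, 0.0089, 0.3097]
ee_rot: [-180.0, 0.2, -173.9]
ft_force: [3.1, -0.4, 6.1]
grip_width: 0.403
gripper_force: 63.3
clock: 26.48
ee_pos: [0.5888, 0.0089, 0.3093]
ee_rot: [-179.9, 0.2, -173.9]
ft_force: [-12.1, -0.7, 22.4]
grip_width: 0.399
gripper_force: 65.2
clock: 26.72
ee_pos: [0.5893, 0.0091, 0.3077]
ee_rot: [-179.9, 0.1, -173.9]
ft_force: [-18.4, -0.7, 25.2]
grip_width: 0.4
gripper_force: 66.5
```

```bash
python3 -m pendant '[1,-0.001,0,0.0017,0,1,0,0,0,0]';python3 -m pendant '[1,-0.001,0,0.0017,0,1,0,0,0,0]';python3 -m pendant '[1,-0.0005,0,0.001,0,1,0,0,0,0]'
```

```text
clock: 26.98
ee_pos: [0.5901, 0.0092, 0.3061]
ee_rot: [-179.9, 0.1, -173.9]
ft_force: [-20.3, -1.2, 26.7]
grip_width: 0.405
gripper_force: 68.3
clock: 27.22
ee_pos: [0.5906, 0.0093, 0.305]
ee_rot: [-179.9, 0.0, -173.9]
ft_force: [-30.5, -1.5, 36.0]
grip_width: 0.403
gripper_force: 70.3
clock: 27.48
ee_pos: [0.591, 0.0088, 0.3047]
ee_rot: [-179.9, 0.0, -173.9]
ft_force: [-34.4, -5.5, 42.8]
grip_width: 0.405
gripper_force: 71.6
```

```bash
python3 -m pendant '[1,0.0025,0,-0.0043,0,-1,0,0,0,0,-1,0,0,0,0,-1,0,0,0,0,-1,0.015,0,-0.026,0,-1,0.015,0,-0.026,0,-1,0,0,0,0,-1,0,0,0,0]'
cat > chk.py <<'E'
from h import *
w=arm.camera_model('wrist');S=arm.camera_model('scene');im=arm.snapshot('wrist');sc=arm.snapshot('scene')
cv2.imwrite('pics/wL.png',im);cv2.imwrite('pics/sL.png',sc)
y=np.array([-np.sin(az),np.cos(az),0]);x=np.cross(y,a);t=np.linspace(0,2*np.pi,72)
for z0 in(.052,.056,.061):
    o=[]
    for r,h in((.03,.03),(.018,.062)):
        P=[SEAT+(z0+h)*a+r*(np.cos(u)*x+np.sin(u)*y) for u in t]
        for m in(w,S): q=proj(m,P);o.append(np.round([*q.min(0),*q.max(0)],1))
    print(z0,'skirttop w',o[0],'s',o[1],'\n   knobtop w',o[2],'s',o[3])
c=proj(w,[SEAT+.114*a])[0].astype(int);g=cv2.cvtColor(im,cv2.COLOR_BGR2GRAY)
print(c);print('row',c[0]-70,g[c[1],c[0]-70:c[0]+72:2]);print('col',c[1]-80,g[c[1]-80:c[1]+80:2,c[0]])
gs=cv2.cvtColor(sc,cv2.COLOR_BGR2GRAY);print(gs[150:200:2,320:362:2])
E
python3 chk.py
```

```text
clock: 28.48
ee_pos: [0.5602, 0.006, 0.3564]
ee_rot: [180.0, -0.0, -173.9]
ft_force: [0.4, -0.4, -0.1]
grip_width: 0.998
gripper_force: 0.0
0.052 skirttop w [275.  231.1 364.3 322.5] s [326.9 172.2 349.6 187.8] 
   knobtop w [288.3 243.2 350.7 307. ] s [325.9 164.9 339.6 174.2]
0.056 skirttop w [274.2 230.2 365.1 323.3] s [326.3 170.9 348.9 186.5] 
   knobtop w [287.6 242.4 351.3 307.6] s [325.2 163.6 339.  172.9]
0.061 skirttop w [273.1 229.1 366.2 324.3] s [325.4 169.3 348.1 184.9] 
   knobtop w [286.7 241.4 352.1 308.3] s [324.3 161.9 338.1 171.2]
[319 274]
row 249 [201 199 200 200 199 199 198 199 185  50  35  35  35  70  88  88  87  87
  87  86  73  50  62  62  62  61  62  62  61  60  60  62  62  60  60  61
  60  60  60  60  60  60  60  59  59  60  60  59  59  41  55  62  60  61
  61  61  60  60  68  69  68  68  66  48  50  45 143 137 100 174 172]
col 194 [ 61  57  72  72  72  73  74  74  72  72  74  74  74  73  74  73  67  60
  59  59  60  59  58  60  60  60  58  58  60  61  61  61  62  60  59  62
  61  61  61  61  61  59  62  62  61  61  63  63  62  56  62  61  87  86
  87  89 
[... 1623 characters left out ...]
6 104  56  48  53  69  74  77  73  69  73  72  66  59  64 156
  151 147 139]
 [128 126 130  98  49  57  74  74  75  70  66  69  67  74  63  66  55 113
  149 143 143]
 [119 129 125 123  72  59  55  66  64  72  68  72  67  61  73  61  53  58
  153 145 139]
 [127 123 115 119 128  49  62  68  60  62  66  64  70  72  60  55  71  58
  113 141 130]
 [126 124 119 135 138 101  53  58  63  68  71  62  66  60  45  72  66  65
   58  97 124]
 [124 117 131 138 132 130  55  62  61  63  65  61  55  71  72  61  65  66
   54  56  87]
 [113 131 135 130 127 127 130  46  51  52  54  70  64  67  69  70  73  61
   62  59  67]
 [150 145 132 131 124 130 130  70  53  60  61  64  67  65  68  68  66  66
   64  74  61]]
```

The scene view puts the knob top edge at row 165 (home 164.9, caught 161.9), so the cap is home or nearly. I'll firm it up and verify by pressing the knob top with closed fingers.

```bash
python3 -m pendant '[1,0,0,0,0,1,0,0,0,0,1,0,0,0,0,1,0,0,0,0,1,0,0,0,0,1,-0.005,0,0.0087,0,1,-0.004,0,0.007,0,1,0,0,0,0]';python3 -m pendant '[1,-0.002,0,0.0035,0,1,0,0,0,0]';python3 -m pendant '[1,-0.0015,0,0.0026,0,1,0,0,0,0]'
```

```text
clock: 29.58
ee_pos: [0.5692, 0.007, 0.3402]
ee_rot: [180.0, -0.1, -173.9]
ft_force: [-0.7, 0.1, -0.8]
grip_width: 0.003
gripper_force: 0.0
clock: 29.82
ee_pos: [0.5711, 0.0072, 0.3376]
ee_rot: [-180.0, -0.0, -173.9]
ft_force: [0.4, -0.6, 0.0]
grip_width: 0.004
gripper_force: 0.0
clock: 30.08
ee_pos: [0.5725, 0.0073, 0.3351]
ee_rot: [-180.0, -0.0, -173.9]
ft_force: [0.3, 0.0, 0.4]
grip_width: -0.002
gripper_force: 0.0
```

```bash
python3 -m pendant '[1,-0.001,0,0.0017,0,1,0,0,0,0]';python3 -m pendant '[1,-0.001,0,0.0017,0,1,0,0,0,0]'
```

```text
clock: 30.32
ee_pos: [0.5736, 0.0074, 0.3339]
ee_rot: [-180.0, 0.0, -173.9]
ft_force: [-0.5, -0.1, 2.4]
grip_width: -0.004
gripper_force: 1.7
clock: 30.58
ee_pos: [0.5748, 0.0075, 0.3334]
ee_rot: [-180.0, 0.2, -173.9]
ft_force: [-2.3, -1.0, 15.4]
grip_width: 0.001
gripper_force: 6.8
```

```bash
python3 -m pendant '[1,-0.001,0,0.0017,0,1,0,0,0,0]';python3 -m pendant '[1,-0.001,0,0.0017,0,1,0,0,0,0]';python3 -m pendant '[1,-0.0007,0,0.0012,0,1,0,0,0,0]'
```

```text
clock: 30.82
ee_pos: [0.576, 0.0076, 0.3332]
ee_rot: [-179.9, 0.3, -173.9]
ft_force: [-3.8, -0.2, 27.6]
grip_width: -0.006
gripper_force: 12.0
clock: 31.08
ee_pos: [0.5774, 0.0078, 0.333]
ee_rot: [-179.9, 0.5, -173.9]
ft_force: [-1.6, 1.3, 38.4]
grip_width: 0.003
gripper_force: 17.0
clock: 31.32
ee_pos: [0.5782, 0.0079, 0.3328]
ee_rot: [-179.9, 0.6, -173.9]
ft_force: [-1.7, 1.3, 48.8]
grip_width: 0.001
gripper_force: 21.3
```

```bash
python3 -m pendant '[1,0.002,0,-0.01,0,1,0.015,0,-0.026,0,-1,0.005,0,-0.01,0,-1,0,0,0,0,-1,0,0,0,0,-1,0,0,0,0]'; python3 chk.py | head -9
python3 - <<'E'
from h import *
sc=cv2.imread('pics/sL.png',0);print(sc[156:176,323:343:2])
E
```

```text
clock: 32.08
ee_pos: [0.5555, 0.0055, 0.3723]
ee_rot: [180.0, -0.1, -173.9]
ft_force: [0.3, 0.0, -0.0]
grip_width: 0.845
gripper_force: 0.0
0.052 skirttop w [278.2 229.3 361.2 314.1] s [326.9 172.2 349.6 187.8] 
   knobtop w [290.8 240.2 348.2 298.6] s [325.9 164.9 339.6 174.2]
0.056 skirttop w [277.4 228.5 361.9 314.7] s [326.3 170.9 348.9 186.5] 
   knobtop w [290.3 239.4 348.7 299. ] s [325.2 163.6 339.  172.9]
0.061 skirttop w [276.5 227.4 362.8 315.4] s [325.4 169.3 348.1 184.9] 
   knobtop w [289.5 238.4 349.4 299.4] s [324.3 161.9 338.1 171.2]
[319 268]
row 249 [208 209 209 211 211 211 212 212 212 210  67  72  72  73  69  87  88  87
  88  89  76  55  65  66  65  64  90  87  88  77  66  64  64  65  67  65
[[123 118 122 125 145 126 124 126 142 135]
 [116 124 125 123 128 117 114 122 128 135]
 [123 123 126 128 116 115 118 125 112 121]
 [122 123 127 120 117 117 125 121 112 109]
 [125 126 129 122 118 121 123 118 114 111]
 [124 130 122 120 119 122 121 115 112 115]
 [127 128 123 119 120 125 116 114 112 114]
 [127 126 115 117 125 125 115 113 111 125]
 [128 116 116 121 127 121 120 116 120 125]
 [127 119 124 123 126 102  92 111 127 122]
 [118 122 120 130 100  58  49  79 130 122]
 [119 121 124 104  55  48  48  61 103 126]
 [118 121 130  61  45  47  49  71  68 129]
 [117 126  98  49  47  53  67  73  41 127]
 [122 134  46  56  52  53  77  61  26 133]
 [127 114  45  50  72  64  72  51  29 115]
 [126  89  49  52  75  79  59  43  35  69]
 [126  88  50  55  73  75  45  49  44  36]
 [124  66  54  55  61  57  46  62  51  44]
 [121  97  35  54  39  37  49  65  44  45]]
```

```bash
python3 -c "
from station import arm
print(arm.finish_job())"
```

```text
the job is handed in; nothing more can be done
None
```

The job is handed in at about 32 s of the 72 s: the blank, sleeve and cap are on the arbor in order, each pressed until it stopped solidly. The camera checks matched the home positions, the gripper is clear, and I touched nothing else on the bench; the judge returned no verdict.

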